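# Set out a stack of ink tins on their ink slabs

## Robot

A 6-joint arm with a two-finger parallel gripper is mounted at the origin on the work surface. World frame = base frame: x ahead of the robot, y to its left, z up, the work surface at z = 0. Lengths are in m, angles in rad, forces in N, time in s.
With the tool pointing down it reaches from about 0.375 to 0.9 m from the base axis. Payload 3.1 kg.
Tool frame: the origin (TCP) lies where the fingers leave the gripper's body, on its centre line; the fingertips stand 73 mm ahead of it and the grasp point (between the pads) lies 54 mm ahead of it; z points along the fingers, y is the line along which they close (so a half turn about z gives the same grasp; the last joint's range is limited). The gripper opens to 85 mm and grips with 20 to 120 N. Pads are 22 mm wide; open, the fingers measure 114 mm over their backs; the gripper's body (76 mm by 85 mm) begins 54 mm behind the grasp point. The pads swing forward as they close: fully open they stand 13 mm farther back than shut.
Start: joints at [1.056, 0.527, 1.433, -0, 1.181, -0.178], TCP at [0.207, 0.59, 0.304] pointing down, gripper open.
Joint ranges: [-3.08, 3.08], [-0.75, 2.2], [0.22, 2.44], [-1.43, 4.57], [0, 2.65], [-2.85, 2.85]. Speed limits (rad/s): [2.79, 2.79, 3.14, 3.14, 3.14, 3.14].

## Interface

Orientations are given as a unit quaternion [x, y, z, w].
In Python, from station import manip gives the robot as it stands.
- The arm moves only by the shell command python3 -m crank 'ROWS' [FORCE]. ROWS is JSON, a list of rows, each an object with "dp": the shift along the tool's x, y, z normalised to -1 to 1, where 1 is 50 cm, a list of three; "delta_rot": the turn, a rotation vector about the tool's x, y, z normalised to -1 to 1, where 1 is 2 pi rad, a list of three; "fingers": the opening, from -1 (shut) to 1 (fully open). A call has 1 to 12 rows; each row shifts and turns the commanded pose from where the row before left it, along the tool's axes as they then stand; what a row does not reach is not made up. A row lasts 1/12 s, in which the tool goes at most 41.7 mm and 7.16 degrees, less where a joint would pass 70% of its speed; a pose out of reach is approached as far as the arm can. A call with a number of a shift or a turn outside -1 to 1 is refused whole. A call with a gripper value outside its range is refused whole. The fingers move at their own pace and stop on an object; FORCE is the grip in N (left out, the last holds). Time passes only in rows, so rows that do not move let the fingers close. It gives the time, the measured TCP pose, the force, the opening and the grip force at its end, in the units of the state.
- manip.sense(): the state, without advancing time (a new reading comes with each control period).
- manip.snapshot(name): name is "scene" or "top"; returns (picture, depth): 480x640x3 uint8, red, green, blue; 480x640 float32, m along the optical axis (not along the pixel's ray), 0 where there is no reading.
- manip.camera_model(name): a dict with "fx", "fy", "cx", "cy" (pixels), "origin" and "attitude" of the camera in the world. Camera axes: x right, y up, looking along -z (the intrinsics and any distortion apply to the point x, -y, -z); pixel columns grow to the right and rows downward; lengths in m; the calibration is good to about 2 mm. A picture is of the moment at which its call begins. camera_model takes no time and is no camera call.
- manip.sign_off(): hands the job in; it is judged then, once.
The state is a dict: "t": time; "q": joint angles; "qd": joint speeds; "tau": joint torques, N m; "tcp_pos": TCP position; "tool_rot": TCP orientation; "force": force on the tool from outside, world axes, zero at the start; "ft_torque": the same for the moment, N m; "finger_gap": opening from 0.0 (shut) to 1.0 (fully open); "gripper_force": force on a finger pad.
Only numpy, scipy, OpenCV 4.12 (cv2) and the standard library are available. Lean on these libraries where they do the work, as an engineer would, in place of code of your own. Each camera call takes 0.05 s, during which the arm holds its last target. There are 200 camera calls.

## Task

Set out the inks for a three-colour print. First put the black loupe, which was left on the red ink slab, back on the round cork coaster; then take the stack of ink tins apart from the top, one tin at a time (red, then yellow, then blue), standing each upright in the middle of the ring on the slab of its own colour. Set things down rather than dropping them, never tip one over, and leave the amber bottle and the brass weight where they are.

Things in the scene. Friction and masses are not known exactly. Their poses are not given: they have to be found in the camera images.
- loupe: Stand loupe, an upright black round body with a glass top, 42 mm across at foot and head, 46 mm tall, about 70 g. Origin: centre of its underside; z up. At the start it stands near the middle of the red slab.
- tin_red: Smallest ink tin, an upright cylinder with red lid and label, 36 mm diameter, 44 mm tall, about 60 g. Origin: centre of its underside; z up. At the start it is the top of the stack, standing loosely on the yellow tin's flat lid.
- tin_yellow: Middle ink tin, an upright cylinder with yellow lid and label, 52 mm diameter, 44 mm tall, about 120 g. Origin: centre of its underside; z up. At the start it stands loosely on the blue tin's flat lid, with the red tin on it.
- tin_blue: Largest ink tin, an upright cylinder with blue lid and label, 68 mm diameter, 50 mm tall, about 220 g. Origin: centre of its underside; z up. At the start it stands on the bench, the bottom of the stack.
- slab_red: Fixed flat ink slab of pale stone, 100 x 100 mm, 10 mm thick, with a painted red ring (74 mm inside, 92 mm outside diameter) in the middle. Origin: centre of its underside, on the bench; its top is 10 mm above.
- slab_yellow: The same ink slab with a yellow ring: 100 x 100 x 10 mm, fixed. Origin: centre of its underside.
- slab_blue: The same ink slab with a blue ring: 100 x 100 x 10 mm, fixed. Origin: centre of its underside.
- coaster: Round cork coaster, 92 mm diameter, 8 mm thick, fixed flat on the bench. Origin: centre of its underside.
- bottle: Bystander: small amber bottle with a black cap, 36 mm diameter, 75 mm tall, standing loose on the bench. Origin: centre of its underside.
- weight: Bystander: small round brass paperweight, 32 mm diameter, 34 mm tall, standing loose on the bench. Origin: centre of its underside.
There are look-alikes about, which are no part of the job. Of the things that look like the coaster, take the one that is farthest from the robot's base at the start.

How it is judged:
On the way, in this order (a step that is already met when the one before it is completed fails the run):
1. the loupe stands released on the cork coaster (horizontal distance between loupe and coaster below 0.015 m and height (world z) of loupe between 0.004 and 0.014 m and angle between loupe's own z axis and vertical below 0.1 rad and linear speed of loupe below 0.02 m/s and contact force between loupe and the fingers below 0.1 N), for 0.2 s.
2. the red tin stands released on the red slab (horizontal distance between tin_red and slab_red below 0.015 m and height (world z) of tin_red between 0.004 and 0.016 m and angle between tin_red's own z axis and vertical below 0.1 rad and linear speed of tin_red below 0.02 m/s and contact force between tin_red and the fingers below 0.1 N), for 0.2 s.
3. the yellow tin stands released on the yellow slab (horizontal distance between tin_yellow and slab_yellow below 0.015 m and height (world z) of tin_yellow between 0.004 and 0.016 m and angle between tin_yellow's own z axis and vertical below 0.1 rad and linear speed of tin_yellow below 0.02 m/s and contact force between tin_yellow and the fingers below 0.1 N), for 0.2 s.
4. the blue tin stands released on the blue slab (horizontal distance between tin_blue and slab_blue below 0.015 m and height (world z) of tin_blue between 0.004 and 0.016 m and angle between tin_blue's own z axis and vertical below 0.1 rad and linear speed of tin_blue below 0.02 m/s and contact force between tin_blue and the fingers below 0.1 N), for 0.2 s.
At the end, for the whole second after the job is handed in: The loupe stands on the cork coaster and the red, yellow and blue tins each on the slab of their own colour: each centre within 15 mm of its place's centre, upright within 0.1 rad, resting on the place itself, released and at rest (all of step 1 and all of step 2 and all of step 3 and all of step 4); the robot touches nothing.
It fails at once if the loupe or a tin is tipped by more than 0.5 rad (angle between any of loupe, tin_red, tin_yellow, tin_blue's own z axis and vertical above 0.5 rad).
It fails at once if the loupe or a tin is dropped (in free fall, its underside more than 35 mm above the bench) ((contact force between loupe and anything else below 0.005 N and height (world z) of loupe above 0.035 m and distance of loupe from where it was at the start of the episode above 0.02 m) or (contact force between tin_red and anything else below 0.005 N and height (world z) of tin_red above 0.035 m and distance of tin_red from where it was at the start of the episode above 0.02 m) or (contact force between tin_yellow and anything else below 0.005 N and height (world z) of tin_yellow above 0.035 m and distance of tin_yellow from where it was at the start of the episode above 0.02 m) or (contact force between tin_blue and anything else below 0.005 N and height (world z) of tin_blue above 0.035 m and distance of tin_blue from where it was at the start of the episode above 0.02 m)).
It fails at once if the amber bottle or the brass weight is moved by more than 20 mm or tipped by more than 0.5 rad (distance of any of bottle, weight from where it was at the start of the episode above 0.02 m or angle between any of bottle, weight's own z axis and vertical above 0.5 rad).
It also fails if it takes over 115 s, if anything falls off the work surface, if the arm or the gripper's body presses on something with over 40 N, if the wrist force passes 120 N, or if a joint passes its speed limit or range.

## Working session

There is one attempt and no reset: what is moved stays moved. The work goes in short steps, Python scripts to look and compute and a shell command to move; the robot and the scene stay as the last step left them, time stands still between calls to the robot, and variables do not carry over. Pictures are saved under pics/ and viewed, at most 14 in all, crops included, and the job is handed in when it is done.

```bash
mkdir -p pics; ls; cat > h.py <<'E'
from station import manip
import numpy as np, cv2
from scipy.spatial.transform import Rotation as R
def cam(n):
    m=manip.camera_model(n); a=np.array(m["attitude"],float)
    M=R.from_quat(a).as_matrix() if a.size==4 else a.reshape(3,3)
    return m,M,np.array(m["origin"],float)
def ray(n,u,v):
    m,M,o=cam(n); d=M@np.array([(u-m["cx"])/m["fx"],-(v-m["cy"])/m["fy"],-1.0]); return o,d
def onplane(n,u,v,z):
    o,d=ray(n,u,v); return o+d*(z-o[2])/d[2]
def cloud(n,depth):
    m,M,o=cam(n); v,u=np.mgrid[:480,:640]
    p=np.stack([(u-m["cx"])/m["fx"]*depth,-(v-m["cy"])/m["fy"]*depth,-depth],-1)
    return p@M.T+o
E
python3 - <<'E'
from h import *
for n in ("scene","top"):
    p,d=manip.snapshot(n); np.savez(f"pics/{n}0.npz",p=p,d=d); cv2.imwrite(f"pics/{n}0.png",p[...,::-1]); print(n,manip.camera_model(n))
print(manip.sense())
E
```

```text
pics
scene {'fx': 612.9408122585392, 'fy': 612.9408122585392, 'cx': 312.0077182445952, 'cy': 245.86944206754532, 'origin': array([1.16522744, 0.0565997 , 0.81062813]), 'attitude': array([0.25851151, 0.2704097 , 0.6684731 , 0.64280177])}
top {'fx': 506.03448055300004, 'fy': 506.03448055300004, 'cx': 317.1791872960698, 'cy': 242.91671869970747, 'origin': array([0.357148  , 0.01015797, 1.04804396]), 'attitude': array([ 0.05755607, -0.05917213, -0.70196359,  0.70741295])}
{'t': 0.1, 'q': array([ 1.05550553e+00,  5.28398252e-01,  1.43380715e+00,  2.28284989e-06,
        1.18136719e+00, -1.78521801e-01]), 'qd': array([-0.00169505, -0.00045559, -0.00171042,  0.0003296 ,  0.00138525,
        0.00220314]), 'tau': array([ 1.70700118e-04, -4.43308818e+01, -1.78585804e+01, -1.72799223e-04,
        3.83216902e-03, -4.29217366e-06]), 'tcp_pos': array([0.20625356, 0.58944606, 0.30300543]), 'tool_rot': array([ 1.67590263e-01,  9.85856239e-01, -9.30635729e-04, -3.37571889e-04]), 'force': array([ 0.34203978, -0.08426762,  0.10756831]), 'ft_torque': array([-0.05065248,  0.02376293, -0.04766861]), 'gripper_force': 0.0, 'finger_gap': 1.001591139661409}
```

View pics/top0.png

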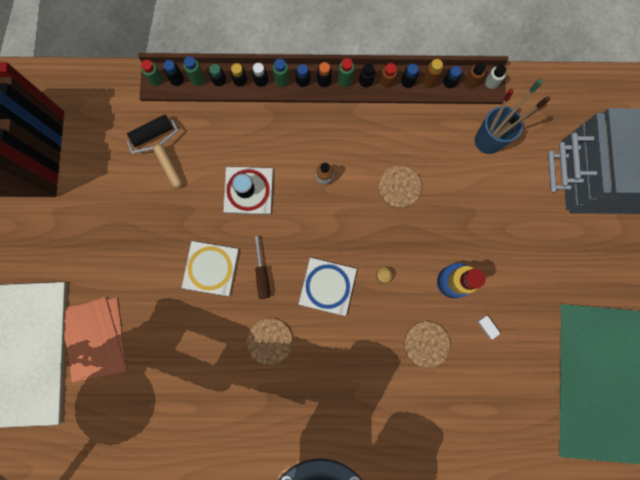

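View pics/scene0.png

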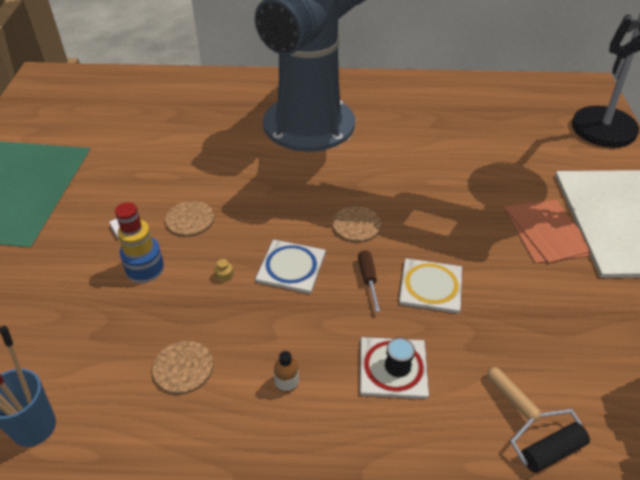

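The top view has three coaster look-alikes: (400,187), (427,344) and (270,341). The first is farthest from the base at (320,480), so it is the target. The loupe is at (243,186) on the red slab. The stack is at (460,281), the yellow slab at (210,268), the blue slab at (328,287), the bottle at (324,174) and the weight at (385,275).

```bash
python3 - <<'E'
from h import *
z=np.load("pics/top0.npz"); z2=np.load("pics/scene0.npz")
D={"top":z,"scene":z2}
def mask(n,lo,hi,box):
    hsv=cv2.cvtColor(D[n]["p"],cv2.COLOR_RGB2HSV); lo=np.array(lo);hi=np.array(hi)
    if lo[0]>hi[0]: m=cv2.inRange(hsv,np.array([0,*lo[1:]]),hi)|cv2.inRange(hsv,lo,np.array([180,*hi[1:]]))
    else: m=cv2.inRange(hsv,lo,hi)
    o=np.zeros_like(m);x0,y0,x1,y1=box;o[y0:y1,x0:x1]=m[y0:y1,x0:x1]
    c=max(cv2.findContours(o,0,cv2.CHAIN_APPROX_NONE)[0],key=cv2.contourArea)
    return c
def circ(name,n,lo,hi,box,h):
    c=mask(n,lo,hi,box); (e,ax,_)=cv2.fitEllipse(cv2.convexHull(c))
    pts=np.array([onplane(n,*q,h) for q in c[:,0]+0.0])[:,:2]
    hu=cv2.convexHull(pts.astype(np.float32))[:,0]
    A=np.c_[2*hu,np.ones(len(hu))];s=np.linalg.lstsq(A,(hu**2).sum(1),rcond=None)[0]
    r=np.sqrt(s[2]+s[0]**2+s[1]**2); print(name,n,"px",np.round(e),"ctr",np.round(s[:2],4),"diam mm",round(r*2000,1))
S=(90,60)
for n,b in dict(top=dict(R=(218,160,280,220),Y=(178,235,242,300),B=(295,255,360,320)),scene=dict(R=(355,330,435,402),Y=(395,255,470,315),B=(250,238,330,295))).items():
    circ("ringR",n,(165,90,60),(10,255,255),b["R"],.010)
    circ("ringY",n,(15,110,90),(32,255,255),b["Y"],.010)
    circ("ringB",n,(100,120,40),(130,255,255),b["B"],.010)
circ("loupe top","top",(90,40,80),(125,255,255),(225,168,262,202),.056)
circ("loupe top","scene",(90,40,80),(125,255,255),(380,335,420,365),.056)
circ("redlid","top",(165,100,40),(10,255,255),(455,260,495,300),.138)
circ("redlid","scene",(165,100,40),(10,255,255),(105,195,150,219),.138)
P,H=cloud("top",z["d"]),None
for n,(u,v) in [("top",(472,279)),("top",(243,184)),("top",(400,187)),("top",(325,168)),("top",(385,273)),("top",(248,210)),("scene",(127,211)),("scene",(128,221)),("scene",(400,348)),("scene",(183,367)),("scene",(286,357)),("scene",(224,264))]:
    print(n,u,v,cloud(n,D[n]["d"])[v,u].round(4))
for n in D: # cork: height 8mm from texture colour
    C=cloud(n,D[n]["d"]);
    for (u,v),w in ([((400,187),30),((427,344),30),((270,341),30)] if n=="top" else [((183,367),40)]):
        s=C[v-w:v+w,u-w:u+w].reshape(-1,3); s=s[(abs(s[:,2]-.008)<.0035)]
        print("cork",n,s[:,:2].mean(0).round(4),(s.min(0)+s.max(0))[:2]/2,len(s))
# stack & standing things cluster from clouds
al=np.concatenate([cloud(n,D[n]["d"]).reshape(-1,3) for n in D])
for nm,lo,hi,x in [("red",.105,.136,0),("yel",.06,.09,0),("blu",.01,.047,0)]:
    for n in D:
        s=cloud(n,D[n]["d"]).reshape(-1,3); s=s[(s[:,2]>lo)&(s[:,2]<hi)&(s[:,1]<-.19)&(s[:,1]>-.33)&(s[:,0]>.2)&(s[:,0]<.4)]
        print(nm,n,s.min(0).round(3),s.max(0).round(3),len(s))
E
python3 -c "
import cv2
a=cv2.imread('pics/top0.png');cv2.imwrite('pics/crop.png',cv2.resize(a[150:320,200:500],(800,453),interpolation=cv2.INTER_CUBIC))"
```

```text
ringR top px [248. 190.] ctr [0.6437 0.1568] diam mm 89.3
ringY top px [209. 268.] ctr [0.4764 0.2302] diam mm 89.0
ringB top px [327. 286.] ctr [ 0.4409 -0.0129] diam mm 87.2
ringR scene px [393. 366.] ctr [0.6417 0.1583] diam mm 89.4
ringY scene px [431. 283.] ctr [0.4741 0.2319] diam mm 89.2
ringB scene px [291. 264.] ctr [ 0.4386 -0.0115] diam mm 85.0
loupe top top px [242. 183.] ctr [0.6456 0.1629] diam mm 32.4
loupe top scene px [400. 349.] ctr [0.6435 0.1646] diam mm 32.2
redlid top px [473. 279.] ctr [ 0.4456 -0.2729] diam mm 42.5
redlid scene px [127. 211.] ctr [ 0.4506 -0.2716] diam mm 45.6
top 472 279 [ 0.4453 -0.2715  0.1364]
top 243 184 [0.6422 0.1596 0.0568]
top 400 187 [ 0.6525 -0.1666  0.0076]
top 325 168 [ 0.6712 -0.0059  0.0756]
top 385 273 [ 0.4663 -0.1288  0.0315]
top 248 210 [0.5982 0.1537 0.0146]
scene 127 211 [ 0.4529 -0.2712  0.1398]
scene 128 221 [ 0.4627 -0.2699  0.1271]
scene 400 348 [0.644  0.1636 0.0581]
scene 183 367 [ 0.6584 -0.162   0.0104]
scene 286 357 [ 0.6786 -0.0012  0.0771]
scene 224 264 [ 0.4668 -0.1235  0.0345]
cork top [ 0.6548 -0.1663] [ 0.65467492 -0.16454625] 1359
cork top [ 0.3263 -0.215 ] [ 0.32707666 -0.21148049] 1565
cork top [0.3303 0.103 ] [0.33161235 0.10286216] 1563
cork scene [ 0.6558 -0.1629] [ 0.64996577 -0.16386759] 2395Traceback (most recent call last):
  File "<stdin>", line 39, in <module>
    return umr_minimum(a, axis, None, out, keepdims, initial, where)
ValueError: zero-size array to reduction operation minimum which has no identity
```

View pics/crop.png

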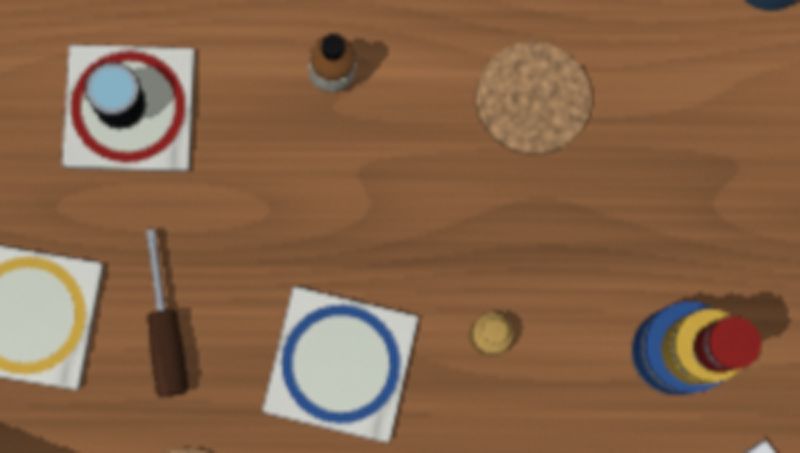

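The crop shows the loupe on the red ring at crop (115,95), the plain coaster at (535,97), and the stack at (700,345) standing clear of the weight at (492,332). I start moving, squaring the tool first.

```bash
python3 -m crank '[{"dp":[0,0,0],"delta_rot":[0,0,-0.0179],"fingers":1},{"dp":[0,0,0],"delta_rot":[0,0,-0.0179],"fingers":1},{"dp":[0,0,0],"delta_rot":[0,0,-0.0179],"fingers":1},{"dp":[0,0,0],"delta_rot":[0,0,0],"fingers":1}]' 50
python3 - <<'E'
from h import *
for n in ("top","scene"):
    Z=np.load(f"pics/{n}0.npz"); C=cloud(n,Z["d"]).reshape(-1,3)
    for nm,lo,hi in [("red",.105,.134),("redtop",.134,.145),("yel",.06,.088),("blu",.012,.045)]:
        s=C[(C[:,2]>lo)&(C[:,2]<hi)&(C[:,1]<-.2)&(C[:,1]>-.34)&(C[:,0]>.36)&(C[:,0]<.54)]
        print(n,nm,len(s),np.percentile(s,[2,50,98],axis=0).round(3).tolist() if len(s) else "")
E
```

```text
t: 0.43
tcp_pos: [0.2064, 0.5896, 0.3033]
tool_rot: [-0.001, 1.0, -0.001, -0.0]
force: [-0.5, -0.1, -0.7]
finger_gap: 1.002
gripper_force: 0.0
top red 96 [[0.43, -0.277, 0.106], [0.442, -0.263, 0.12], [0.461, -0.26, 0.133]]
top redtop 309 [[0.432, -0.293, 0.135], [0.447, -0.278, 0.138], [0.463, -0.261, 0.141]]
top yel 108 [[0.424, -0.276, 0.061], [0.442, -0.253, 0.075], [0.47, -0.249, 0.087]]
top blu 215 [[0.362, -0.339, 0.012], [0.427, -0.252, 0.02], [0.478, -0.239, 0.043]]
scene red 304 [[0.444, -0.289, 0.106], [0.46, -0.268, 0.12], [0.465, -0.257, 0.133]]
scene redtop 299 [[0.431, -0.291, 0.135], [0.449, -0.274, 0.139], [0.464, -0.258, 0.141]]
scene yel 387 [[0.444, -0.292, 0.06], [0.47, -0.262, 0.074], [0.475, -0.246, 0.088]]
scene blu 559 [[0.379, -0.33, 0.012], [0.479, -0.257, 0.029], [0.486, -0.236, 0.045]]
```

```bash
python3 -m crank '[{"dp":[-0.0486,-0.0473,0],"delta_rot":[0,0,0],"fingers":1},{"dp":[-0.0486,-0.0473,0],"delta_rot":[0,0,0],"fingers":1},{"dp":[-0.0486,-0.0473,0],"delta_rot":[0,0,0],"fingers":1},{"dp":[-0.0486,-0.0473,0],"delta_rot":[0,0,0],"fingers":1},{"dp":[-0.0486,-0.0473,0],"delta_rot":[0,0,0],"fingers":1},{"dp":[-0.0486,-0.0473,0],"delta_rot":[0,0,0],"fingers":1},{"dp":[-0.0486,-0.0473,0],"delta_rot":[0,0,0],"fingers":1},{"dp":[-0.0486,-0.0473,0],"delta_rot":[0,0,0],"fingers":1},{"dp":[-0.0486,-0.0473,0],"delta_rot":[0,0,0],"fingers":1}]'
python3 -m crank '[{"dp":[-0.0486,-0.0473,0],"delta_rot":[0,0,0],"fingers":1},{"dp":[-0.0486,-0.0473,0],"delta_rot":[0,0,0],"fingers":1},{"dp":[-0.0486,-0.0473,0],"delta_rot":[0,0,0],"fingers":1},{"dp":[-0.0486,-0.0473,0],"delta_rot":[0,0,0],"fingers":1},{"dp":[-0.0486,-0.0473,0],"delta_rot":[0,0,0],"fingers":1},{"dp":[-0.0486,-0.0473,0],"delta_rot":[0,0,0],"fingers":1},{"dp":[-0.0486,-0.0473,0],"delta_rot":[0,0,0],"fingers":1},{"dp":[-0.0486,-0.0473,0],"delta_rot":[0,0,0],"fingers":1},{"dp":[-0.0486,-0.0473,0],"delta_rot":[0,0,0],"fingers":1},{"dp":[0,0,0],"delta_rot":[0,0,0],"fingers":1},{"dp":[0,0,0],"delta_rot":[0,0,0],"fingers":1}]'
```

```text
t: 1.18
tcp_pos: [0.4262, 0.3758, 0.3037]
tool_rot: [0.001, 1.0, -0.0, -0.0]
force: [-0.6, -0.2, 0.3]
finger_gap: 1.002
gripper_force: 0.0
t: 2.1
tcp_pos: [0.6452, 0.1626, 0.3031]
tool_rot: [0.003, 1.0, 0.0, -0.0]
force: [-0.8, -0.3, -0.9]
finger_gap: 1.002
gripper_force: 0.0
```

```bash
python3 -m crank '[{"dp":[0.003,0.001,0.06],"delta_rot":[0,0,0],"fingers":1},{"dp":[0,0,0.06],"delta_rot":[0,0,0],"fingers":1},{"dp":[0,0,0.06],"delta_rot":[0,0,0],"fingers":1},{"dp":[0,0,0.06],"delta_rot":[0,0,0],"fingers":1},{"dp":[0,0,0.06],"delta_rot":[0,0,0],"fingers":1},{"dp":[0,0,0.04],"delta_rot":[0,0,0],"fingers":1},{"dp":[0,0,0.04],"delta_rot":[0,0,0],"fingers":1},{"dp":[0,0,0.03],"delta_rot":[0,0,0],"fingers":1},{"dp":[0,0,0.02],"delta_rot":[0,0,0],"fingers":1},{"dp":[0,0,0],"delta_rot":[0,0,0],"fingers":1},{"dp":[0,0,0],"delta_rot":[0,0,0],"fingers":1}]'
python3 - <<'E'
from h import *
p,d=manip.snapshot("scene"); cv2.imwrite("pics/a.png",cv2.resize(p[270:420,300:500,::-1],(800,600),interpolation=cv2.INTER_CUBIC))
E
```

```text
t: 3.02
tcp_pos: [0.642, 0.1657, 0.0888]
tool_rot: [-0.0, 1.0, 0.0, -0.001]
force: [-0.5, 0.6, -0.6]
finger_gap: 0.998
gripper_force: 0.0
```

View pics/a.png

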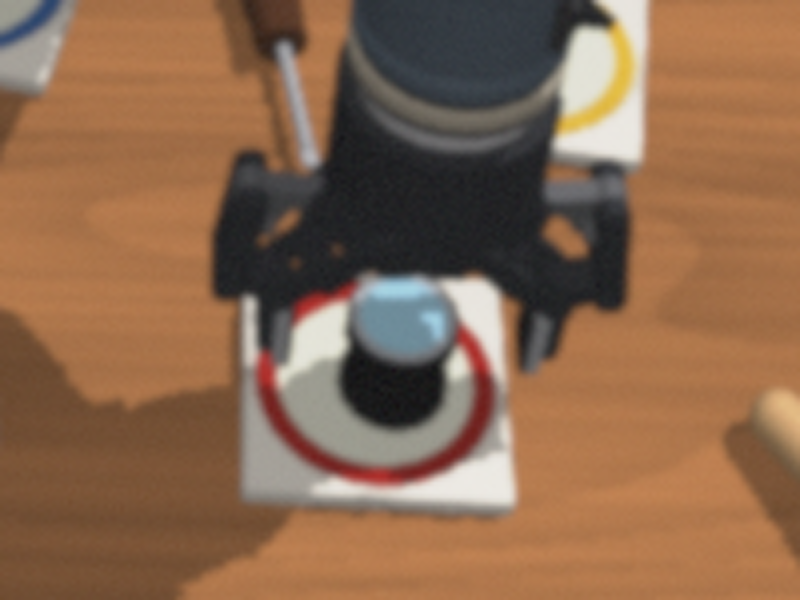

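The loupe at crop (400,340) sits between the two fingertips at (278,350) and (535,350). Closing now.

```bash
python3 -m crank '[{"dp":[0,0,0],"delta_rot":[0,0,0],"fingers":-1},{"dp":[0,0,0],"delta_rot":[0,0,0],"fingers":-1},{"dp":[0,0,0],"delta_rot":[0,0,0],"fingers":-1},{"dp":[0,0,0],"delta_rot":[0,0,0],"fingers":-1},{"dp":[0,0,0],"delta_rot":[0,0,0],"fingers":-1},{"dp":[0,0,0],"delta_rot":[0,0,0],"fingers":-1},{"dp":[0,0,0],"delta_rot":[0,0,0],"fingers":-1},{"dp":[0,0,0],"delta_rot":[0,0,0],"fingers":-1}]' 40
python3 - <<'E'
from h import *
print(cv2.__version__)
for n in ("scene",):
    p,d=manip.snapshot(n); cv2.imwrite("pics/b.png",cv2.resize(p[270:420,300:500,::-1],(800,600),interpolation=cv2.INTER_CUBIC))
s=manip.sense(); print(s["finger_gap"],s["gripper_force"],s["tcp_pos"])
E
```

```text
t: 3.73
tcp_pos: [0.6432, 0.1649, 0.09]
tool_rot: [-0.0, 1.0, 0.0, 0.001]
force: [-0.3, -0.4, 6.1]
finger_gap: 0.482
gripper_force: 40.5
4.12.0
0.48076579615553683 40.468921065330505 [0.64323664 0.16496114 0.09001472]
```

View pics/b.png

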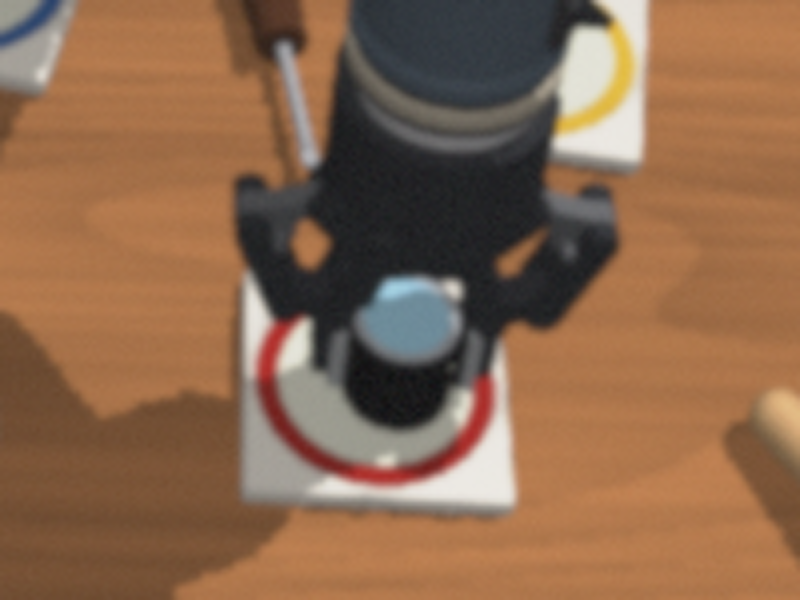

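Loupe held: 41 mm opening, 40 N.

```bash
python3 -m crank '[{"dp":[0,0,-0.01],"delta_rot":[0,0,0],"fingers":-1},{"dp":[0,0,-0.03],"delta_rot":[0,0,0],"fingers":-1},{"dp":[0,0,-0.05],"delta_rot":[0,0,0],"fingers":-1},{"dp":[0,0,-0.05],"delta_rot":[0,0,0],"fingers":-1},{"dp":[0,0,-0.05],"delta_rot":[0,0,0],"fingers":-1},{"dp":[0,0,-0.04],"delta_rot":[0,0,0],"fingers":-1},{"dp":[0,0,-0.02],"delta_rot":[0,0,0],"fingers":-1},{"dp":[0,0,0],"delta_rot":[0,0,0],"fingers":-1}]'
python3 -m crank '[{"dp":[-0.002,-0.03,0],"delta_rot":[0,0,0],"fingers":-1},{"dp":[-0.002,-0.06,0],"delta_rot":[0,0,0],"fingers":-1},{"dp":[-0.002,-0.06,0],"delta_rot":[0,0,0],"fingers":-1},{"dp":[-0.002,-0.07,0],"delta_rot":[0,0,0],"fingers":-1},{"dp":[-0.002,-0.07,0],"delta_rot":[0,0,0],"fingers":-1},{"dp":[-0.002,-0.07,0],"delta_rot":[0,0,0],"fingers":-1},{"dp":[-0.002,-0.07,0],"delta_rot":[0,0,0],"fingers":-1},{"dp":[-0.002,-0.07,0],"delta_rot":[0,0,0],"fingers":-1},{"dp":[-0.002,-0.07,0],"delta_rot":[0,0,0],"fingers":-1},{"dp":[-0.002,-0.06,0],"delta_rot":[0,0,0],"fingers":-1},{"dp":[-0.002,-0.03,0],"delta_rot":[0,0,0],"fingers":-1},{"dp":[0,0,0],"delta_rot":[0,0,0],"fingers":-1}]'
```

```text
t: 4.45
tcp_pos: [0.6438, 0.1651, 0.2165]
tool_rot: [-0.0, 1.0, 0.0, 0.002]
force: [0.2, 0.4, -1.2]
finger_gap: 0.484
gripper_force: 40.6
t: 5.45
tcp_pos: [0.653, -0.1695, 0.2118]
tool_rot: [0.002, 1.0, -0.0, -0.001]
force: [0.3, -0.4, -1.4]
finger_gap: 0.478
gripper_force: 40.7
```

```bash
python3 - <<'E'
from h import *
p,d=manip.snapshot("scene"); cv2.imwrite("pics/c.png",p[...,::-1])
s=manip.sense(); print(s["finger_gap"],s["gripper_force"],s["tcp_pos"],s["tool_rot"])
C=cloud("scene",d)[220:420,100:300].reshape(-1,3);P=cv2.cvtColor(p,cv2.COLOR_RGB2HSV)[220:420,100:300].reshape(-1,3)
m=(P[:,0]>90)&(P[:,0]<125)&(P[:,1]>60)&(P[:,2]>110); print(m.sum(),np.median(C[m],0))
E
```

```text
0.4811582945392166 40.65716564655304 [ 0.65283051 -0.16687583  0.21199083] [ 1.43042996e-03  9.99997627e-01  7.91498758e-04 -1.43992153e-03]
532 [ 0.64258245 -0.15703931  0.17692371]
```

View pics/c.png

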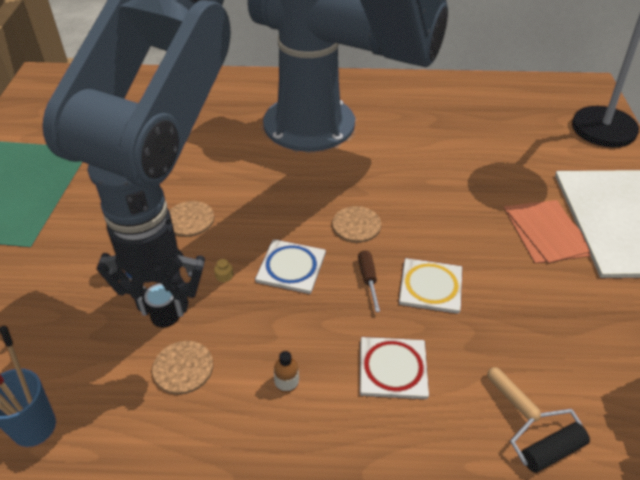

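Loupe held upright at (160,300), above the coaster at (183,367). Red slab now empty. Lowering.

```bash
python3 -m crank '[{"dp":[-0.003,0.004,0.03],"delta_rot":[0,0,0],"fingers":-1},{"dp":[0,0,0.05],"delta_rot":[0,0,0],"fingers":-1},{"dp":[0,0,0.05],"delta_rot":[0,0,0],"fingers":-1},{"dp":[0,0,0.05],"delta_rot":[0,0,0],"fingers":-1},{"dp":[0,0,0.03],"delta_rot":[0,0,0],"fingers":-1},{"dp":[0,0,0.02],"delta_rot":[0,0,0],"fingers":-1},{"dp":[0,0,0],"delta_rot":[0,0,0],"fingers":-1},{"dp":[0,0,0],"delta_rot":[0,0,0],"fingers":-1}]'
```

```text
t: 6.17
tcp_pos: [0.6552, -0.1617, 0.0984]
tool_rot: [-0.001, 1.0, 0.0, -0.001]
force: [-0.3, 0.8, -0.7]
finger_gap: 0.487
gripper_force: 40.6
```

```bash
python3 -m crank '[{"dp":[0,-0.004,0.006],"delta_rot":[0,0,0],"fingers":-1},{"dp":[0,0,0.006],"delta_rot":[0,0,0],"fingers":-1},{"dp":[0,0,0.004],"delta_rot":[0,0,0],"fingers":-1},{"dp":[0,0,0.003],"delta_rot":[0,0,0],"fingers":-1},{"dp":[0,0,0],"delta_rot":[0,0,0],"fingers":-1},{"dp":[0,0,0],"delta_rot":[0,0,0],"fingers":-1}]'
```

```text
t: 6.67
tcp_pos: [0.6554, -0.1652, 0.0896]
tool_rot: [-0.0, 1.0, -0.0, 0.0]
force: [-0.3, -0.1, -0.8]
finger_gap: 0.485
gripper_force: 40.6
```

```bash
python3 -m crank '[{"dp":[0,0,0.002],"delta_rot":[0,0,0],"fingers":-1},{"dp":[0,0,0.002],"delta_rot":[0,0,0],"fingers":-1},{"dp":[0,0,0],"delta_rot":[0,0,0],"fingers":-1},{"dp":[0,0,0],"delta_rot":[0,0,0],"fingers":-1}]'
```

```text
t: 7.0
tcp_pos: [0.6555, -0.1652, 0.088]
tool_rot: [-0.0, 1.0, -0.0, 0.0]
force: [-1.2, 0.6, 3.5]
finger_gap: 0.481
gripper_force: 40.9
```

Touching (3.5 N up). Release, then rise.

```bash
python3 -m crank '[{"dp":[0,0,0],"delta_rot":[0,0,0],"fingers":0.1},{"dp":[0,0,0],"delta_rot":[0,0,0],"fingers":0.3},{"dp":[0,0,0],"delta_rot":[0,0,0],"fingers":0.6},{"dp":[0,0,0],"delta_rot":[0,0,0],"fingers":1},{"dp":[0,0,0],"delta_rot":[0,0,0],"fingers":1},{"dp":[0,0,0],"delta_rot":[0,0,0],"fingers":1},{"dp":[0,0,0],"delta_rot":[0,0,0],"fingers":1},{"dp":[0,0,-0.02],"delta_rot":[0,0,0],"fingers":1},{"dp":[0,0,-0.05],"delta_rot":[0,0,0],"fingers":1},{"dp":[0,0,-0.06],"delta_rot":[0,0,0],"fingers":1},{"dp":[0,0,-0.06],"delta_rot":[0,0,0],"fingers":1}]'
python3 -m crank '[{"dp":[0,0,-0.07],"delta_rot":[0,0,0],"fingers":1},{"dp":[0,0,-0.07],"delta_rot":[0,0,0],"fingers":1},{"dp":[0,0,-0.06],"delta_rot":[0,0,0],"fingers":1},{"dp":[0,0,-0.03],"delta_rot":[0,0,0],"fingers":1},{"dp":[0,0,0],"delta_rot":[0,0,0],"fingers":1}]'
cat >> h.py <<'E'
def circ(img,n,lo,hi,box,h,verbose=True):
    hsv=cv2.cvtColor(img,cv2.COLOR_RGB2HSV)
    if lo[0]>hi[0]: m=cv2.inRange(hsv,np.array([0,*lo[1:]]),np.array(hi))|cv2.inRange(hsv,np.array(lo),np.array([180,*hi[1:]]))
    else: m=cv2.inRange(hsv,np.array(lo),np.array(hi))
    o=np.zeros_like(m);x0,y0,x1,y1=box;o[y0:y1,x0:x1]=m[y0:y1,x0:x1]
    c=max(cv2.findContours(o,0,cv2.CHAIN_APPROX_NONE)[0],key=cv2.contourArea)
    pts=np.array([onplane(n,*q,h) for q in c[:,0]+0.0])[:,:2]
    (x,y),r=cv2.minEnclosingCircle(pts.astype(np.float32)); return round(x,4),round(y,4),"diam",round(2000*r,1)
E
python3 - <<'E'
from h import *
p,d=manip.snapshot("scene"); cv2.imwrite("pics/d.png",p[200:460,80:360,::-1][:,:].repeat(2,0).repeat(2,1))
print(circ(p,"scene",(90,40,80),(125,255,255),(150,320,220,400),.054))
C=cloud("scene",d)[300:410,140:230].reshape(-1,3);s=C[(C[:,2]>.015)&(C[:,2]<.06)&(C[:,0]<.7)&(C[:,0]>.6)];print(s.min(0),s.max(0))
print(manip.sense()["tcp_pos"])
E
```

```text
t: 7.92
tcp_pos: [0.6549, -0.1649, 0.1834]
tool_rot: [-0.0, 1.0, 0.0, -0.001]
force: [0.1, -0.1, -0.1]
finger_gap: 1.001
gripper_force: 0.0
t: 8.33
tcp_pos: [0.6573, -0.1658, 0.3037]
tool_rot: [-0.0, 1.0, -0.002, 0.005]
force: [0.8, -0.3, 0.4]
finger_gap: 1.001
gripper_force: 0.0
(0.6564, -0.1647, 'diam', 33.1)
[ 0.63477588 -0.18451795  0.0150136 ] [ 0.67892151 -0.14253714  0.0594795 ]
[ 0.65614494 -0.1653142   0.30063637]
```

View pics/d.png

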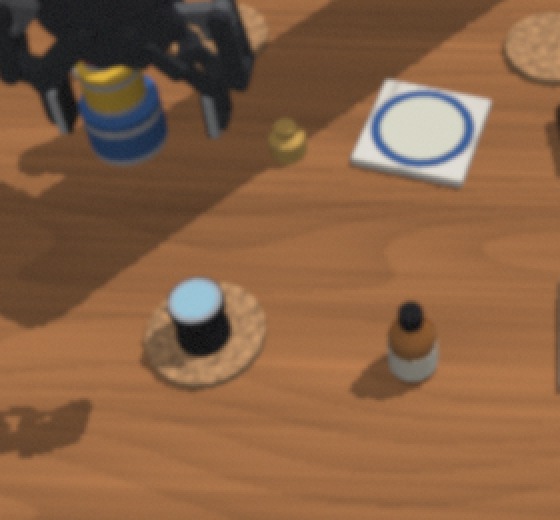

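Loupe upright on the coaster, measured (0.656,-0.165) against the centre (0.655,-0.165). Next is the red tin.

```bash
python3 -m crank '[{"dp":[0.03,-0.016,0],"delta_rot":[0,0,0],"fingers":1},{"dp":[0.06,-0.032,0],"delta_rot":[0,0,0],"fingers":1},{"dp":[0.06,-0.032,0],"delta_rot":[0,0,0],"fingers":1},{"dp":[0.06,-0.032,0],"delta_rot":[0,0,0],"fingers":1},{"dp":[0.06,-0.032,0],"delta_rot":[0,0,0],"fingers":1},{"dp":[0.06,-0.032,0],"delta_rot":[0,0,0],"fingers":1},{"dp":[0.06,-0.032,0],"delta_rot":[0,0,0],"fingers":1},{"dp":[0.028,-0.01,0],"delta_rot":[0,0,0],"fingers":1},{"dp":[0,0,0],"delta_rot":[0,0,0],"fingers":1},{"dp":[0,0,0],"delta_rot":[0,0,0],"fingers":1}]'
python3 -c "
from h import *
print(manip.sense()['tcp_pos'],manip.sense()['tool_rot'])
p,d=manip.snapshot('scene')
C=cloud('scene',d).reshape(-1,3)
for lo,hi in ((.136,.143),(.105,.134),(.06,.088)):
  s=C[(C[:,2]>lo)&(C[:,2]<hi)&(abs(C[:,1]+.274)<.04)&(abs(C[:,0]-.45)<.045)];print(len(s),np.percentile(s,[2,98],axis=0).round(3).tolist())
"
```

```text
t: 9.22
tcp_pos: [0.4454, -0.274, 0.2961]
tool_rot: [0.001, 1.0, 0.001, -0.001]
force: [-0.1, -0.2, 0.2]
finger_gap: 1.002
gripper_force: 0.0
[ 0.44540084 -0.27396955  0.29612969] [ 7.70034761e-04  9.99998513e-01  1.22557824e-03 -9.38009665e-04]
273 [[0.431, -0.291, 0.136], [0.463, -0.258, 0.141]]
301 [[0.443, -0.289, 0.106], [0.465, -0.257, 0.133]]
389 [[0.445, -0.291, 0.061], [0.476, -0.246, 0.087]]
```

```bash
python3 -m crank '[{"dp":[-0.004,0,0.03],"delta_rot":[0,0,0],"fingers":1},{"dp":[0,0,0.05],"delta_rot":[0,0,0],"fingers":1},{"dp":[0,0,0.05],"delta_rot":[0,0,0],"fingers":1},{"dp":[0,0,0.05],"delta_rot":[0,0,0],"fingers":1},{"dp":[0,0,0.04],"delta_rot":[0,0,0],"fingers":1},{"dp":[0,0,0.02],"delta_rot":[0,0,0],"fingers":1},{"dp":[0,0,0],"delta_rot":[0,0,0],"fingers":1},{"dp":[0,0,0],"delta_rot":[0,0,0],"fingers":1}]'
```

```text
t: 9.93
tcp_pos: [0.4491, -0.2738, 0.177]
tool_rot: [-0.001, 1.0, 0.0, -0.0]
force: [-0.7, -0.5, -0.0]
finger_gap: 1.002
gripper_force: 0.0
```

```bash
python3 -m crank '[{"dp":[0.003,0,0.006],"delta_rot":[0,0,0],"fingers":0.4},{"dp":[0,0,0],"delta_rot":[0,0,0],"fingers":0.2},{"dp":[0,0,0],"delta_rot":[0,0,0],"fingers":0},{"dp":[0,0,0],"delta_rot":[0,0,0],"fingers":-0.1},{"dp":[0,0,0],"delta_rot":[0,0,0],"fingers":-0.2},{"dp":[0,0,0],"delta_rot":[0,0,0],"fingers":-1},{"dp":[0,0,0],"delta_rot":[0,0,0],"fingers":-1},{"dp":[0,0,0],"delta_rot":[0,0,0],"fingers":-1},{"dp":[0,0,0],"delta_rot":[0,0,0],"fingers":-1},{"dp":[0,0,0],"delta_rot":[0,0,0],"fingers":-1}]' 30
```

```text
t: 10.77
tcp_pos: [0.4473, -0.2746, 0.1754]
tool_rot: [-0.0, 1.0, -0.001, 0.001]
force: [-0.3, 0.3, 5.7]
finger_gap: 0.412
gripper_force: 29.9
```

```bash
python3 -m crank '[{"dp":[0,0,-0.01],"delta_rot":[0,0,0],"fingers":-1},{"dp":[0,0,-0.02],"delta_rot":[0,0,0],"fingers":-1},{"dp":[0,0,-0.04],"delta_rot":[0,0,0],"fingers":-1},{"dp":[0,0,-0.04],"delta_rot":[0,0,0],"fingers":-1},{"dp":[0,0,-0.03],"delta_rot":[0,0,0],"fingers":-1},{"dp":[0,0,-0.02],"delta_rot":[0,0,0],"fingers":-1},{"dp":[0,0,0],"delta_rot":[0,0,0],"fingers":-1}]' 40
python3 -m crank '[{"dp":[-0.014,0.031,0],"delta_rot":[0,0,0],"fingers":-1},{"dp":[-0.028,0.062,0],"delta_rot":[0,0,0],"fingers":-1},{"dp":[-0.028,0.062,0],"delta_rot":[0,0,0],"fingers":-1},{"dp":[-0.028,0.062,0],"delta_rot":[0,0,0],"fingers":-1},{"dp":[-0.028,0.062,0],"delta_rot":[0,0,0],"fingers":-1},{"dp":[-0.028,0.062,0],"delta_rot":[0,0,0],"fingers":-1},{"dp":[-0.028,0.062,0],"delta_rot":[0,0,0],"fingers":-1},{"dp":[-0.028,0.062,0],"delta_rot":[0,0,0],"fingers":-1}]'
python3 -m crank '[{"dp":[-0.028,0.062,0],"delta_rot":[0,0,0],"fingers":-1},{"dp":[-0.028,0.062,0],"delta_rot":[0,0,0],"fingers":-1},{"dp":[-0.028,0.062,0],"delta_rot":[0,0,0],"fingers":-1},{"dp":[-0.028,0.062,0],"delta_rot":[0,0,0],"fingers":-1},{"dp":[-0.028,0.062,0],"delta_rot":[0,0,0],"fingers":-1},{"dp":[-0.028,0.062,0],"delta_rot":[0,0,0],"fingers":-1},{"dp":[-0.013,0.027,0],"delta_rot":[0,0,0],"fingers":-1},{"dp":[0,0,0],"delta_rot":[0,0,0],"fingers":-1},{"dp":[0,0,0],"delta_rot":[0,0,0],"fingers":-1}]'
python3 - <<'E'
from h import *
p,d=manip.snapshot("scene"); cv2.imwrite("pics/e.png",p[...,::-1]); print(manip.sense()["tcp_pos"])
E
```

```text
t: 11.35
tcp_pos: [0.4477, -0.2748, 0.2569]
tool_rot: [-0.0, 1.0, -0.002, 0.002]
force: [-0.2, -0.3, -0.6]
finger_gap: 0.412
gripper_force: 40.0
t: 12.02
tcp_pos: [0.5516, -0.0398, 0.2534]
tool_rot: [-0.0, 1.0, 0.0, -0.001]
force: [1.5, -0.9, -0.3]
finger_gap: 0.41
gripper_force: 40.0
t: 12.77
tcp_pos: [0.6415, 0.1587, 0.2529]
tool_rot: [-0.001, 1.0, -0.0, -0.001]
force: [1.3, -1.1, -0.6]
finger_gap: 0.408
gripper_force: 40.1
[0.64122724 0.15772996 0.25308489]
```

View pics/e.png

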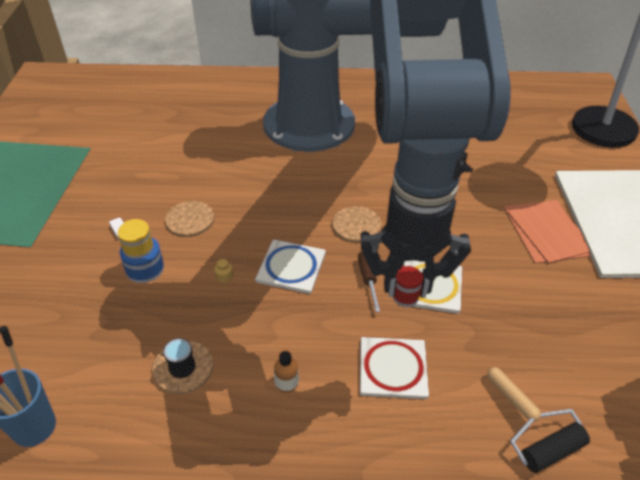

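The red tin is held upright at (408,285), above the red ring at (393,366). The yellow/blue stack stands undisturbed at (138,250).

```bash
python3 -m crank '[{"dp":[-0.002,0,0.03],"delta_rot":[0,0,0],"fingers":-1},{"dp":[0,0,0.06],"delta_rot":[0,0,0],"fingers":-1},{"dp":[0,0,0.06],"delta_rot":[0,0,0],"fingers":-1},{"dp":[0,0,0.06],"delta_rot":[0,0,0],"fingers":-1},{"dp":[0,0,0.05],"delta_rot":[0,0,0],"fingers":-1},{"dp":[0,0,0.03],"delta_rot":[0,0,0],"fingers":-1},{"dp":[0,0,0.014],"delta_rot":[0,0,0],"fingers":-1},{"dp":[0,0,0],"delta_rot":[0,0,0],"fingers":-1},{"dp":[0,0,0],"delta_rot":[0,0,0],"fingers":-1}]'
```

```text
t: 13.57
tcp_pos: [0.6433, 0.157, 0.1027]
tool_rot: [0.0, 1.0, -0.0, -0.0]
force: [0.5, 0.2, 0.6]
finger_gap: 0.409
gripper_force: 40.1
```

```bash
python3 -m crank '[{"dp":[0,0,0.008],"delta_rot":[0,0,0],"fingers":-1},{"dp":[0,0,0.006],"delta_rot":[0,0,0],"fingers":-1},{"dp":[0,0,0.004],"delta_rot":[0,0,0],"fingers":-1},{"dp":[0,0,0.003],"delta_rot":[0,0,0],"fingers":-1},{"dp":[0,0,0.002],"delta_rot":[0,0,0],"fingers":-1},{"dp":[0,0,0],"delta_rot":[0,0,0],"fingers":-1},{"dp":[0,0,0],"delta_rot":[0,0,0],"fingers":-1}]'
```

```text
t: 14.15
tcp_pos: [0.6433, 0.1581, 0.0915]
tool_rot: [-0.0, 1.0, -0.0, 0.0]
force: [-1.4, -0.2, 3.5]
finger_gap: 0.412
gripper_force: 40.3
```

Contact; release and rise.

```bash
python3 -m crank '[{"dp":[0,0,0],"delta_rot":[0,0,0],"fingers":0},{"dp":[0,0,0],"delta_rot":[0,0,0],"fingers":0.3},{"dp":[0,0,0],"delta_rot":[0,0,0],"fingers":0.6},{"dp":[0,0,0],"delta_rot":[0,0,0],"fingers":1},{"dp":[0,0,0],"delta_rot":[0,0,0],"fingers":1},{"dp":[0,0,0],"delta_rot":[0,0,0],"fingers":1},{"dp":[0,0,0],"delta_rot":[0,0,0],"fingers":1},{"dp":[0,0,-0.02],"delta_rot":[0,0,0],"fingers":1},{"dp":[0,0,-0.05],"delta_rot":[0,0,0],"fingers":1},{"dp":[0,0,-0.06],"delta_rot":[0,0,0],"fingers":1},{"dp":[0,0,-0.06],"delta_rot":[0,0,0],"fingers":1}]'
python3 -m crank '[{"dp":[0,0,-0.06],"delta_rot":[0,0,0],"fingers":1},{"dp":[0,0,-0.06],"delta_rot":[0,0,0],"fingers":1},{"dp":[0,0,-0.03],"delta_rot":[0,0,0],"fingers":1},{"dp":[0,0,0],"delta_rot":[0,0,0],"fingers":1},{"dp":[0,0,0],"delta_rot":[0,0,0],"fingers":1}]'
cat > chk.py <<'E'
from h import *
import sys
# box x,y centre, half, z lo hi
p,d=manip.snapshot("scene"); C=cloud("scene",d).reshape(-1,3); s=manip.sense(); print(s["tcp_pos"].round(4),s["t"],s["finger_gap"])
x,y,w=map(float,sys.argv[1:4])
for lo,hi in zip(sys.argv[4::2],sys.argv[5::2]):
    q=C[(C[:,2]>float(lo))&(C[:,2]<float(hi))&(abs(C[:,1]-y)<w)&(abs(C[:,0]-x)<w)]; a=np.percentile(q,[1,99],axis=0); print(lo,hi,len(q),a.round(3).tolist(),"mid",a.mean(0).round(4))
E
python3 chk.py .643 .158 .035 .015 .045 .05 .06; python3 chk.py .449 -.273 .04 .09 .1 .06 .088
```

```text
t: 15.07
tcp_pos: [0.6427, 0.1579, 0.1869]
tool_rot: [-0.0, 1.0, -0.0, -0.001]
force: [-0.0, 1.2, 0.8]
finger_gap: 0.998
gripper_force: 0.0
t: 15.48
tcp_pos: [0.6434, 0.158, 0.2625]
tool_rot: [-0.0, 1.0, 0.0, 0.001]
force: [0.0, 0.5, -0.7]
finger_gap: 1.001
gripper_force: 0.0
[0.6426 0.1579 0.2608] 15.5333 1.0011320267787465
.015 .045 296 [[0.621, 0.132, 0.015], [0.669, 0.188, 0.044]] mid [0.6449 0.1598 0.0295]
.05 .06 418 [[0.626, 0.142, 0.05], [0.66, 0.176, 0.058]] mid [0.6429 0.1589 0.0542]
[0.6422 0.1578 0.2597] 15.5833 1.004751336915527
.09 .1 573 [[0.425, -0.295, 0.091], [0.474, -0.247, 0.098]] mid [ 0.4493 -0.2713  0.0943]
.06 .088 388 [[0.443, -0.292, 0.06], [0.476, -0.246, 0.088]] mid [ 0.4594 -0.2691  0.074 ]
```

Red tin stands at (0.643,0.159), upright and centred. Back for the yellow tin at (0.449,-0.272).

```bash
python3 -m crank '[{"dp":[0.014,-0.031,0],"delta_rot":[0,0,0],"fingers":1},{"dp":[0.028,-0.062,0],"delta_rot":[0,0,0],"fingers":1},{"dp":[0.028,-0.062,0],"delta_rot":[0,0,0],"fingers":1},{"dp":[0.028,-0.062,0],"delta_rot":[0,0,0],"fingers":1},{"dp":[0.028,-0.062,0],"delta_rot":[0,0,0],"fingers":1},{"dp":[0.028,-0.062,0],"delta_rot":[0,0,0],"fingers":1},{"dp":[0.028,-0.062,0],"delta_rot":[0,0,0],"fingers":1},{"dp":[0.028,-0.062,0],"delta_rot":[0,0,0],"fingers":1}]'
python3 -m crank '[{"dp":[0.028,-0.062,0],"delta_rot":[0,0,0],"fingers":1},{"dp":[0.028,-0.062,0],"delta_rot":[0,0,0],"fingers":1},{"dp":[0.028,-0.062,0],"delta_rot":[0,0,0],"fingers":1},{"dp":[0.028,-0.062,0],"delta_rot":[0,0,0],"fingers":1},{"dp":[0.028,-0.062,0],"delta_rot":[0,0,0],"fingers":1},{"dp":[0.028,-0.062,0],"delta_rot":[0,0,0],"fingers":1},{"dp":[0.01,-0.022,0],"delta_rot":[0,0,0],"fingers":1},{"dp":[0,0,0],"delta_rot":[0,0,0],"fingers":1},{"dp":[0,0,0],"delta_rot":[0,0,0],"fingers":1}]'
```

```text
t: 16.25
tcp_pos: [0.5365, -0.0756, 0.259]
tool_rot: [-0.0, 1.0, 0.001, -0.002]
force: [-0.2, -0.5, -0.0]
finger_gap: 1.004
gripper_force: 0.0
t: 17.0
tcp_pos: [0.4487, -0.2714, 0.2596]
tool_rot: [0.001, 1.0, 0.001, -0.001]
force: [-1.2, -0.2, -0.6]
finger_gap: 0.999
gripper_force: 0.0
```

```bash
python3 -m crank '[{"dp":[0,0,0.03],"delta_rot":[0,0,0],"fingers":1},{"dp":[0,0,0.05],"delta_rot":[0,0,0],"fingers":1},{"dp":[0,0,0.05],"delta_rot":[0,0,0],"fingers":1},{"dp":[0,0,0.05],"delta_rot":[0,0,0],"fingers":1},{"dp":[0,0,0.04],"delta_rot":[0,0,0],"fingers":1},{"dp":[0,0,0.02],"delta_rot":[0,0,0],"fingers":1},{"dp":[0,0,0.012],"delta_rot":[0,0,0],"fingers":1},{"dp":[0,0,0],"delta_rot":[0,0,0],"fingers":1},{"dp":[0,0,0],"delta_rot":[0,0,0],"fingers":1}]'
```

```text
t: 17.75
tcp_pos: [0.4499, -0.2713, 0.1353]
tool_rot: [-0.001, 1.0, -0.0, 0.0]
force: [0.1, -0.2, 0.4]
finger_gap: 0.998
gripper_force: 0.0
```

```bash
python3 -m crank '[{"dp":[0.001,-0.001,0.006],"delta_rot":[0,0,0],"fingers":0.7},{"dp":[0,0,0],"delta_rot":[0,0,0],"fingers":0.5},{"dp":[0,0,0],"delta_rot":[0,0,0],"fingers":0.35},{"dp":[0,0,0],"delta_rot":[0,0,0],"fingers":0.25},{"dp":[0,0,0],"delta_rot":[0,0,0],"fingers":-1},{"dp":[0,0,0],"delta_rot":[0,0,0],"fingers":-1},{"dp":[0,0,0],"delta_rot":[0,0,0],"fingers":-1},{"dp":[0,0,0],"delta_rot":[0,0,0],"fingers":-1},{"dp":[0,0,0],"delta_rot":[0,0,0],"fingers":-1}]' 40
```

```text
t: 18.5
tcp_pos: [0.4492, -0.2727, 0.1328]
tool_rot: [-0.0, 1.0, -0.001, 0.001]
force: [-0.3, 0.6, 7.1]
finger_gap: 0.599
gripper_force: 41.5
```

```bash
python3 -m crank '[{"dp":[0,0,-0.01],"delta_rot":[0,0,0],"fingers":-1},{"dp":[0,0,-0.02],"delta_rot":[0,0,0],"fingers":-1},{"dp":[0,0,-0.04],"delta_rot":[0,0,0],"fingers":-1},{"dp":[0,0,-0.04],"delta_rot":[0,0,0],"fingers":-1},{"dp":[0,0,-0.03],"delta_rot":[0,0,0],"fingers":-1},{"dp":[0,0,-0.02],"delta_rot":[0,0,0],"fingers":-1},{"dp":[0,0,0],"delta_rot":[0,0,0],"fingers":-1}]' 50
python3 -m crank '[{"dp":[-0.003,0.03,0],"delta_rot":[0,0,0],"fingers":-1},{"dp":[-0.003,0.06,0],"delta_rot":[0,0,0],"fingers":-1},{"dp":[-0.003,0.065,0],"delta_rot":[0,0,0],"fingers":-1},{"dp":[-0.003,0.065,0],"delta_rot":[0,0,0],"fingers":-1},{"dp":[-0.003,0.065,0],"delta_rot":[0,0,0],"fingers":-1},{"dp":[-0.003,0.065,0],"delta_rot":[0,0,0],"fingers":-1},{"dp":[-0.003,0.065,0],"delta_rot":[0,0,0],"fingers":-1},{"dp":[-0.003,0.065,0],"delta_rot":[0,0,0],"fingers":-1},{"dp":[-0.003,0.065,0],"delta_rot":[0,0,0],"fingers":-1}]'
python3 -m crank '[{"dp":[-0.003,0.065,0],"delta_rot":[0,0,0],"fingers":-1},{"dp":[-0.003,0.065,0],"delta_rot":[0,0,0],"fingers":-1},{"dp":[-0.003,0.065,0],"delta_rot":[0,0,0],"fingers":-1},{"dp":[-0.003,0.065,0],"delta_rot":[0,0,0],"fingers":-1},{"dp":[-0.003,0.065,0],"delta_rot":[0,0,0],"fingers":-1},{"dp":[-0.003,0.06,0],"delta_rot":[0,0,0],"fingers":-1},{"dp":[-0.003,0.05,0],"delta_rot":[0,0,0],"fingers":-1},{"dp":[-0.003,0.026,0],"delta_rot":[0,0,0],"fingers":-1},{"dp":[0,0,0],"delta_rot":[0,0,0],"fingers":-1},{"dp":[0,0,0],"delta_rot":[0,0,0],"fingers":-1}]'
```

```text
t: 19.08
tcp_pos: [0.4497, -0.2727, 0.2142]
tool_rot: [-0.0, 1.0, -0.002, 0.002]
force: [0.3, -0.5, -1.5]
finger_gap: 0.597
gripper_force: 52.3
t: 19.83
tcp_pos: [0.4607, 0.0029, 0.2108]
tool_rot: [-0.0, 1.0, 0.001, -0.002]
force: [0.9, -0.6, -1.6]
finger_gap: 0.596
gripper_force: 52.3
t: 20.67
tcp_pos: [0.473, 0.2311, 0.211]
tool_rot: [-0.001, 1.0, -0.001, -0.001]
force: [-0.5, -1.2, -1.5]
finger_gap: 0.596
gripper_force: 52.4
```

```bash
python3 -m crank '[{"dp":[-0.003,0,0.03],"delta_rot":[0,0,0],"fingers":-1},{"dp":[0,0,0.05],"delta_rot":[0,0,0],"fingers":-1},{"dp":[0,0,0.05],"delta_rot":[0,0,0],"fingers":-1},{"dp":[0,0,0.04],"delta_rot":[0,0,0],"fingers":-1},{"dp":[0,0,0.03],"delta_rot":[0,0,0],"fingers":-1},{"dp":[0,0,0.012],"delta_rot":[0,0,0],"fingers":-1},{"dp":[0,0,0],"delta_rot":[0,0,0],"fingers":-1},{"dp":[0,0,0],"delta_rot":[0,0,0],"fingers":-1}]'
```

```text
t: 21.33
tcp_pos: [0.4757, 0.2299, 0.106]
tool_rot: [0.0, 1.0, -0.0, -0.0]
force: [0.4, -0.9, -1.0]
finger_gap: 0.598
gripper_force: 52.4
```

```bash
python3 -m crank '[{"dp":[0,0.002,0.01],"delta_rot":[0,0,0],"fingers":-1},{"dp":[0,0,0.006],"delta_rot":[0,0,0],"fingers":-1},{"dp":[0,0,0.004],"delta_rot":[0,0,0],"fingers":-1},{"dp":[0,0,0.003],"delta_rot":[0,0,0],"fingers":-1},{"dp":[0,0,0.003],"delta_rot":[0,0,0],"fingers":-1},{"dp":[0,0,0],"delta_rot":[0,0,0],"fingers":-1},{"dp":[0,0,0],"delta_rot":[0,0,0],"fingers":-1}]'
```

```text
t: 21.92
tcp_pos: [0.4756, 0.2319, 0.093]
tool_rot: [-0.0, 1.0, 0.0, 0.0]
force: [0.5, 0.8, -0.5]
finger_gap: 0.592
gripper_force: 52.4
```

```bash
python3 -m crank '[{"dp":[0,0,0.002],"delta_rot":[0,0,0],"fingers":-1},{"dp":[0,0,0.002],"delta_rot":[0,0,0],"fingers":-1},{"dp":[0,0,0],"delta_rot":[0,0,0],"fingers":-1},{"dp":[0,0,0],"delta_rot":[0,0,0],"fingers":-1}]'
```

```text
t: 22.25
tcp_pos: [0.4756, 0.2319, 0.0928]
tool_rot: [-0.0, 1.0, 0.0, 0.0]
force: [-2.5, -0.6, 14.7]
finger_gap: 0.602
gripper_force: 54.1
```

Standing on the slab (14.7 N). Release and rise.

```bash
python3 -m crank '[{"dp":[0,0,-0.002],"delta_rot":[0,0,0],"fingers":-1},{"dp":[0,0,0],"delta_rot":[0,0,0],"fingers":0.3},{"dp":[0,0,0],"delta_rot":[0,0,0],"fingers":0.5},{"dp":[0,0,0],"delta_rot":[0,0,0],"fingers":1},{"dp":[0,0,0],"delta_rot":[0,0,0],"fingers":1},{"dp":[0,0,0],"delta_rot":[0,0,0],"fingers":1},{"dp":[0,0,0],"delta_rot":[0,0,0],"fingers":1},{"dp":[0,0,-0.02],"delta_rot":[0,0,0],"fingers":1},{"dp":[0,0,-0.05],"delta_rot":[0,0,0],"fingers":1},{"dp":[0,0,-0.06],"delta_rot":[0,0,0],"fingers":1},{"dp":[0,0,-0.06],"delta_rot":[0,0,0],"fingers":1},{"dp":[0,0,-0.03],"delta_rot":[0,0,0],"fingers":1}]'
python3 -m crank '[{"dp":[0,-0.03,0],"delta_rot":[0,0,0],"fingers":1},{"dp":[0.003,-0.06,0],"delta_rot":[0,0,0],"fingers":1},{"dp":[0.003,-0.065,0],"delta_rot":[0,0,0],"fingers":1},{"dp":[0.003,-0.065,0],"delta_rot":[0,0,0],"fingers":1},{"dp":[0.003,-0.065,0],"delta_rot":[0,0,0],"fingers":1},{"dp":[0.003,-0.065,0],"delta_rot":[0,0,0],"fingers":1},{"dp":[0.003,-0.065,0],"delta_rot":[0,0,0],"fingers":1},{"dp":[0.003,-0.065,0],"delta_rot":[0,0,0],"fingers":1},{"dp":[0,0,0],"delta_rot":[0,0,0],"fingers":1}]'
python3 chk.py .4753 .231 .04 .05 .06 .015 .045; python3 chk.py .449 -.272 .05 .045 .055 .012 .04
python3 -c "
from h import *
p,d=manip.snapshot('scene'); cv2.imwrite('pics/f.png',p[...,::-1])"
```

```text
t: 23.25
tcp_pos: [0.4767, 0.2322, 0.2056]
tool_rot: [-0.0, 1.0, 0.001, 0.002]
force: [0.1, 0.2, -0.1]
finger_gap: 1.0
gripper_force: 0.0
t: 24.0
tcp_pos: [0.4661, -0.0129, 0.2027]
tool_rot: [0.002, 1.0, -0.001, 0.001]
force: [0.2, -0.7, 0.0]
finger_gap: 0.997
gripper_force: 0.0
[ 0.4657 -0.0108  0.2026] 24.05 0.9982455220859761
.05 .06 612 [[0.451, 0.209, 0.051], [0.501, 0.257, 0.058]] mid [0.4758 0.2331 0.0547]
.015 .045 390 [[0.471, 0.201, 0.015], [0.503, 0.258, 0.044]] mid [0.4872 0.2293 0.0298]
[ 0.4653 -0.0093  0.2024] 24.1 0.997682886180849
.045 .055 951 [[0.42, -0.301, 0.046], [0.485, -0.237, 0.054]] mid [ 0.4528 -0.2691  0.0501]
.012 .04 463 [[0.444, -0.297, 0.012], [0.487, -0.236, 0.04]] mid [ 0.4659 -0.2665  0.0261]
```

View pics/f.png

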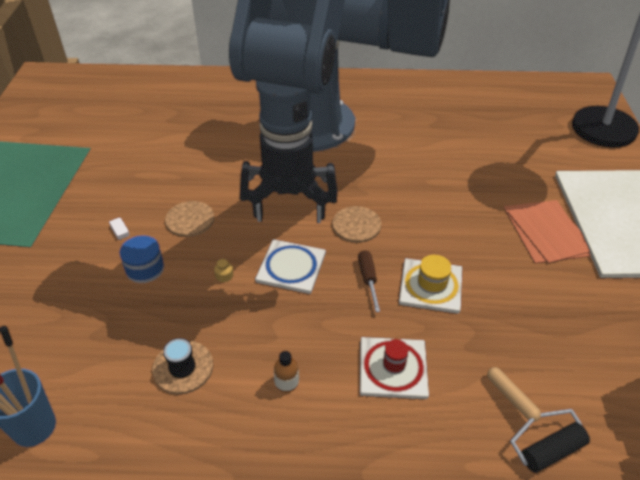

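Yellow tin stands in its ring at (434,275); red and loupe in place; blue tin alone at (142,258).

```bash
python3 -m crank '[{"dp":[0.003,-0.03,0],"delta_rot":[0,0,0],"fingers":1},{"dp":[0.003,-0.06,0],"delta_rot":[0,0,0],"fingers":1},{"dp":[0.003,-0.065,0],"delta_rot":[0,0,0],"fingers":1},{"dp":[0.003,-0.065,0],"delta_rot":[0,0,0],"fingers":1},{"dp":[0.003,-0.065,0],"delta_rot":[0,0,0],"fingers":1},{"dp":[0.003,-0.065,0],"delta_rot":[0,0,0],"fingers":1},{"dp":[0.003,-0.065,0],"delta_rot":[0,0,0],"fingers":1},{"dp":[0.003,-0.06,0],"delta_rot":[0,0,0],"fingers":1},{"dp":[0.003,-0.04,0],"delta_rot":[0,0,0],"fingers":1},{"dp":[0,0,0],"delta_rot":[0,0,0],"fingers":1},{"dp":[0,0,0],"delta_rot":[0,0,0],"fingers":1},{"dp":[0,0,0],"delta_rot":[0,0,0],"fingers":1}]'
```

```text
t: 25.15
tcp_pos: [0.4519, -0.2636, 0.2018]
tool_rot: [-0.001, 1.0, 0.001, -0.001]
force: [-1.2, 0.1, -0.0]
finger_gap: 0.998
gripper_force: 0.0
```

```bash
python3 -m crank '[{"dp":[0,-0.013,0.03],"delta_rot":[0,0,0],"fingers":1},{"dp":[0,0,0.04],"delta_rot":[0,0,0],"fingers":1},{"dp":[0,0,0.03],"delta_rot":[0,0,0],"fingers":1},{"dp":[0,0,0.02],"delta_rot":[0,0,0],"fingers":1},{"dp":[0,0,0],"delta_rot":[0,0,0],"fingers":1},{"dp":[0,0,0],"delta_rot":[0,0,0],"fingers":1},{"dp":[0,0,0],"delta_rot":[0,0,0],"fingers":1}]'
python3 - <<'E'
from h import *
p,d=manip.snapshot("top"); cv2.imwrite("pics/g.png",cv2.resize(p[180:350,370:570,::-1],(700,595),interpolation=cv2.INTER_CUBIC))
p,d=manip.snapshot("scene"); cv2.imwrite("pics/g2.png",cv2.resize(p[170:320,50:250,::-1],(800,600),interpolation=cv2.INTER_CUBIC)); print(manip.sense()["tcp_pos"])
E
```

```text
t: 25.73
tcp_pos: [0.4524, -0.2717, 0.1425]
tool_rot: [-0.001, 1.0, -0.0, 0.0]
force: [-0.1, 0.5, -0.4]
finger_gap: 1.0
gripper_force: 0.0
[ 0.45242711 -0.27218946  0.14282333]
```

View pics/g2.png

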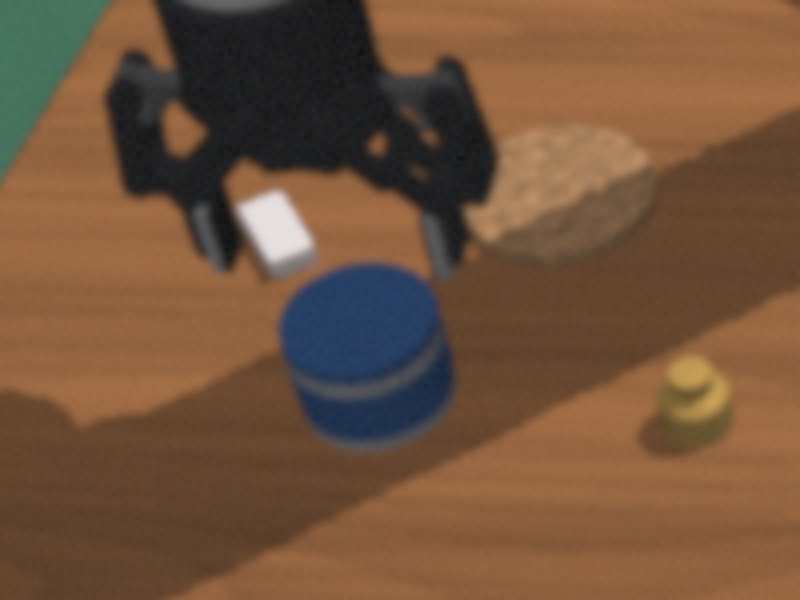

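```bash
python3 -c "
from h import *
for u,v,z in ((228,265,.083),(440,273,.083),(334,269,.083),(361,322,.05),(284,325,.05),(439,318,.05)): print(onplane('scene',50+u/4,170+v/4,z).round(4))
p=manip.snapshot('scene')[0]; print(circ(p,'scene',(100,120,40),(130,255,255),(110,225,175,262),.05))"
```

```text
[ 0.4554 -0.317   0.083 ]
[ 0.4567 -0.2272  0.083 ]
[ 0.4561 -0.272   0.083 ]
[ 0.4551 -0.2677  0.05  ]
[ 0.4581 -0.3002  0.05  ]
[ 0.4515 -0.2348  0.05  ]
(0.4548, -0.2686, 'diam', 66.0)
```

The tin at crop (361,322) is 3–4 mm to +y of the finger midline at (334,269). Shift and descend.

```bash
python3 -m crank '[{"dp":[-0.003,0.007,0],"delta_rot":[0,0,0],"fingers":1},{"dp":[0,0,0.02],"delta_rot":[0,0,0],"fingers":1},{"dp":[0,0,0.02],"delta_rot":[0,0,0],"fingers":1},{"dp":[0,0,0.02],"delta_rot":[0,0,0],"fingers":1},{"dp":[0,0,0.02],"delta_rot":[0,0,0],"fingers":1},{"dp":[0,0,0.02],"delta_rot":[0,0,0],"fingers":1},{"dp":[0,0,0.014],"delta_rot":[0,0,0],"fingers":1},{"dp":[0,0,0],"delta_rot":[0,0,0],"fingers":1},{"dp":[0,0,0],"delta_rot":[0,0,0],"fingers":1}]'
```

```text
t: 26.63
tcp_pos: [0.4531, -0.2685, 0.0841]
tool_rot: [-0.0, 1.0, 0.001, -0.001]
force: [-0.0, 0.9, -0.8]
finger_gap: 0.998
gripper_force: 0.0
```

```bash
python3 -m crank '[{"dp":[0,0,0],"delta_rot":[0,0,0],"fingers":0.8},{"dp":[0,0,0],"delta_rot":[0,0,0],"fingers":0.7},{"dp":[0,0,0],"delta_rot":[0,0,0],"fingers":-1},{"dp":[0,0,0],"delta_rot":[0,0,0],"fingers":-1},{"dp":[0,0,0],"delta_rot":[0,0,0],"fingers":-1},{"dp":[0,0,0],"delta_rot":[0,0,0],"fingers":-1},{"dp":[0,0,0],"delta_rot":[0,0,0],"fingers":-1},{"dp":[0,0,0],"delta_rot":[0,0,0],"fingers":-1}]' 60
```

```text
t: 27.3
tcp_pos: [0.4539, -0.2693, 0.086]
tool_rot: [-0.0, 1.0, -0.001, 0.001]
force: [-0.1, -1.5, 7.0]
finger_gap: 0.779
gripper_force: 66.9
```

```bash
python3 -m crank '[{"dp":[0,0,-0.01],"delta_rot":[0,0,0],"fingers":-1},{"dp":[0,0,-0.02],"delta_rot":[0,0,0],"fingers":-1},{"dp":[0,0,-0.04],"delta_rot":[0,0,0],"fingers":-1},{"dp":[0,0,-0.04],"delta_rot":[0,0,0],"fingers":-1},{"dp":[0,0,-0.03],"delta_rot":[0,0,0],"fingers":-1},{"dp":[0,0,-0.02],"delta_rot":[0,0,0],"fingers":-1},{"dp":[0,0,0],"delta_rot":[0,0,0],"fingers":-1}]' 70
python3 -m crank '[{"dp":[0.003,0.03,0],"delta_rot":[0,0,0],"fingers":-1},{"dp":[0.003,0.055,0],"delta_rot":[0,0,0],"fingers":-1},{"dp":[0.003,0.065,0],"delta_rot":[0,0,0],"fingers":-1},{"dp":[0.003,0.065,0],"delta_rot":[0,0,0],"fingers":-1},{"dp":[0.003,0.065,0],"delta_rot":[0,0,0],"fingers":-1},{"dp":[0.003,0.065,0],"delta_rot":[0,0,0],"fingers":-1},{"dp":[0.003,0.065,0],"delta_rot":[0,0,0],"fingers":-1},{"dp":[0.003,0.06,0],"delta_rot":[0,0,0],"fingers":-1},{"dp":[0.004,0.04,0],"delta_rot":[0,0,0],"fingers":-1},{"dp":[0,0,0],"delta_rot":[0,0,0],"fingers":-1},{"dp":[0,0,0],"delta_rot":[0,0,0],"fingers":-1},{"dp":[0,0,0],"delta_rot":[0,0,0],"fingers":-1}]'
```

```text
t: 27.88
tcp_pos: [0.4541, -0.2691, 0.1671]
tool_rot: [-0.0, 1.0, -0.001, 0.001]
force: [-0.7, -0.2, -2.5]
finger_gap: 0.779
gripper_force: 78.7
t: 28.88
tcp_pos: [0.439, -0.0135, 0.1644]
tool_rot: [-0.001, 1.0, 0.0, -0.0]
force: [0.9, -1.0, -3.2]
finger_gap: 0.778
gripper_force: 78.9
```

Lower .164 → .104 first.

```bash
python3 -m crank '[{"dp":[0,0.002,0.02],"delta_rot":[0,0,0],"fingers":-1},{"dp":[0,0,0.04],"delta_rot":[0,0,0],"fingers":-1},{"dp":[0,0,0.03],"delta_rot":[0,0,0],"fingers":-1},{"dp":[0,0,0.02],"delta_rot":[0,0,0],"fingers":-1},{"dp":[0,0,0.008],"delta_rot":[0,0,0],"fingers":-1},{"dp":[0,0,0],"delta_rot":[0,0,0],"fingers":-1},{"dp":[0,0,0],"delta_rot":[0,0,0],"fingers":-1}]'
```

```text
t: 29.47
tcp_pos: [0.4395, -0.0134, 0.1058]
tool_rot: [0.0, 1.0, -0.0, -0.0]
force: [-0.9, -0.2, -2.5]
finger_gap: 0.777
gripper_force: 78.9
```

```bash
python3 -m crank '[{"dp":[0,0.001,0.008],"delta_rot":[0,0,0],"fingers":-1},{"dp":[0,0,0.004],"delta_rot":[0,0,0],"fingers":-1},{"dp":[0,0,0.003],"delta_rot":[0,0,0],"fingers":-1},{"dp":[0,0,0.002],"delta_rot":[0,0,0],"fingers":-1},{"dp":[0,0,0],"delta_rot":[0,0,0],"fingers":-1},{"dp":[0,0,0],"delta_rot":[0,0,0],"fingers":-1}]'
```

```text
t: 29.97
tcp_pos: [0.4393, -0.0121, 0.0975]
tool_rot: [-0.0, 1.0, -0.0, 0.0]
force: [0.3, 0.2, -2.7]
finger_gap: 0.784
gripper_force: 78.9
```

```bash
python3 -m crank '[{"dp":[0,0,0.002],"delta_rot":[0,0,0],"fingers":-1},{"dp":[0,0,0.002],"delta_rot":[0,0,0],"fingers":-1},{"dp":[0,0,0],"delta_rot":[0,0,0],"fingers":-1},{"dp":[0,0,0],"delta_rot":[0,0,0],"fingers":-1}]'
```

```text
t: 30.3
tcp_pos: [0.4393, -0.0121, 0.096]
tool_rot: [-0.0, 1.0, -0.0, 0.0]
force: [-0.0, 1.1, 4.3]
finger_gap: 0.779
gripper_force: 79.7
```

Contact. Release, rise and check.

```bash
python3 -m crank '[{"dp":[0,0,0],"delta_rot":[0,0,0],"fingers":0.65},{"dp":[0,0,0],"delta_rot":[0,0,0],"fingers":0.8},{"dp":[0,0,0],"delta_rot":[0,0,0],"fingers":1},{"dp":[0,0,0],"delta_rot":[0,0,0],"fingers":1},{"dp":[0,0,0],"delta_rot":[0,0,0],"fingers":1},{"dp":[0,0,0],"delta_rot":[0,0,0],"fingers":1},{"dp":[0,0,-0.01],"delta_rot":[0,0,0],"fingers":1},{"dp":[0,0,-0.03],"delta_rot":[0,0,0],"fingers":1},{"dp":[0,0,-0.05],"delta_rot":[0,0,0],"fingers":1},{"dp":[0,0,-0.06],"delta_rot":[0,0,0],"fingers":1},{"dp":[0,0,-0.06],"delta_rot":[0,0,0],"fingers":1},{"dp":[0,0,-0.04],"delta_rot":[0,0,0],"fingers":1}]'
python3 -m crank '[{"dp":[0,0,-0.03],"delta_rot":[0,0,0],"fingers":1},{"dp":[0,0,0],"delta_rot":[0,0,0],"fingers":1},{"dp":[0,0,0],"delta_rot":[0,0,0],"fingers":1},{"dp":[0,0,0],"delta_rot":[0,0,0],"fingers":1},{"dp":[0,0,0],"delta_rot":[0,0,0],"fingers":1}]'
python3 chk.py .4397 -.012 .045 .052 .066; python3 chk.py .655 -.165 .035 .045 .06;python3 chk.py .643 .158 .035 .045 .06;python3 chk.py .476 .232 .04 .045 .06
python3 -c "
from h import *
p,d=manip.snapshot('scene'); cv2.imwrite('pics/z.png',p[...,::-1])"
```

```text
t: 31.3
tcp_pos: [0.4395, -0.0122, 0.2229]
tool_rot: [-0.0, 1.0, -0.0, 0.001]
force: [0.2, -0.4, 0.7]
finger_gap: 0.999
gripper_force: 0.0
t: 31.72
tcp_pos: [0.4386, -0.012, 0.2345]
tool_rot: [-0.0, 1.0, 0.0, -0.001]
force: [0.2, 0.5, -0.3]
finger_gap: 1.003
gripper_force: 0.0
[ 0.4386 -0.012   0.2344] 31.7667 0.9976628871883766
.052 .066 1005 [[0.406, -0.042, 0.053], [0.471, 0.021, 0.065]] mid [ 0.4382 -0.0105  0.0589]
[ 0.4387 -0.0121  0.2344] 31.8167 1.0025116478873641
.045 .06 611 [[0.637, -0.183, 0.046], [0.678, -0.143, 0.058]] mid [ 0.6574 -0.1632  0.052 ]
[ 0.4389 -0.0121  0.2345] 31.8667 0.9998868480405263
.045 .06 463 [[0.625, 0.142, 0.046], [0.66, 0.176, 0.058]] mid [0.6426 0.1589 0.0519]
[ 0.4389 -0.0121  0.2346] 31.9167 0.9977168817493698
.045 .06 677 [[0.452, 0.208, 0.046], [0.501, 0.257, 0.059]] mid [0.4764 0.2326 0.0521]
```

View pics/z.png

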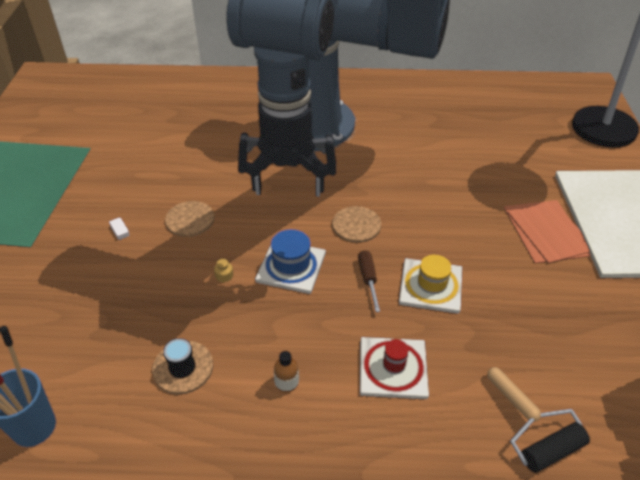

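All four stand centred in their places: blue (291,255), yellow (434,275), red (396,356), loupe (179,358). Bottle and weight are where they were.

```bash
python3 -c "
from station import manip
print(manip.sign_off())"
```

```text
the job is handed in; nothing more can be done
None
```

The job is handed in: the loupe is on the far coaster and the red, yellow and blue tins are each upright on their own slab, all within about 3 mm of centre by camera; the bottle and weight look undisturbed, and it took about 32 s of the 115 s (no verdict was returned).

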